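Set the pour-over stand's dripper arm over the glass

ROBOT

A 6-joint arm with a two-finger parallel gripper is mounted at the origin on the work surface. World frame = base frame: x ahead of the robot, y to its left, z up, the work surface at z = 0. Lengths are in m, angles in degrees, forces in N, time in s.
With the tool pointing down it reaches from about 0.375 to 0.9 m from the base axis. Payload 3.1 kg.
Tool frame: the origin (TCP) lies between the finger pads; the fingertips stand 11 mm ahead of it and the grasp point (between the pads) lies 8 mm behind it; z points along the fingers, y is the line along which they close (so a half turn about z gives the same grasp; the last joint's range is limited). The gripper opens to 87 mm and grips with 3 to 60 N. Pads are 19 mm wide; open, the fingers measure 117 mm over their backs; the gripper's body (75 mm by 190 mm) begins 51 mm behind the grasp point.
Start: joints at [-85.8, 30.224, 82.088, -0, 67.689, -10.227], TCP at [0.156, -0.605, 0.234] pointing down, gripper open.
Joint ranges: [-176.69, 176.69], [-43.24, 126.21], [12.49, 139.97], [-82, 262], [0, 151.66], [-163.58, 163.58]. Speed limits (degrees/s): [159.86, 159.86, 180, 180, 180, 180].

INTERFACE

Orientations are given as a 3x3 rotation matrix whose columns are the frame's x, y, z axes.
In Python, from rig import bot gives the robot as it stands.
- The arm moves only by the tool apply_moves, never from a script. Its argument "steps" is a list that holds one entry, the list of rows, each a list of 7 numbers: the shift along the tool's x, y, z in cm, then the turn, a rotation vector about the tool's x, y, z in degrees, then the gripper command: -1 is shut, 1 is fully open, values between are in proportion. In form: [[[dx, dy, dz, rx, ry, rz, jaw], ...]]. A call has 1 to 20 rows; each row is the pose to reach, as a shift and turn from the pose commanded when the call began, along the tool's axes at that moment; what a row does not reach only later rows make up. A row lasts 1/8 s, in which the tool goes at most 62.5 mm and 10.7 degrees, less where a joint would pass 70% of its speed; a pose out of reach is approached as far as the arm can. A call with a gripper value outside its range is refused whole. The fingers move at their own pace and stop on an object; the grip force is fixed at half the most. Time passes only in rows, so rows that repeat a pose let the fingers close. It gives the time, the measured TCP pose, the force, the opening and the grip force at its end, in the units of the state.
- bot.read_state(): the state, without advancing time (a new reading comes with each control period).
- bot.capture(name): name is "scene" or "top" or "wrist"; returns the picture (400x640x3 uint8, blue, green, red); there is no depth.
- bot.camera_model(name): a dict with "intrinsics" (3x3 intrinsics, pixels), "R" (3x3) and "t" (3): a world point X has camera coordinates R X + t. Camera axes: x right, y down, z forward; pixel columns grow to the right and rows downward; lengths in m; the calibration is good to about 2 mm. A picture is of the moment at which its call begins: read the wrist's pose just before it. camera_model takes no time and is no camera call; for the wrist camera it gives the pose at the moment of the call.
- bot.hand_in(): hands the job in; it is judged then, once.
The state is a dict: "time_s": time; "joint_positions": joint angles; "qvel": joint speeds; "tau": joint torques, N m; "position": TCP position; "tcp_rot": TCP orientation; "force": force on the tool from outside, world axes, zero at the start; "moment": the same for the moment, N m; "opening": opening from 0.0 (shut) to 1.0 (fully open); "grasp_force": force on a finger pad.
Only numpy, scipy, OpenCV 4.12 (cv2) and the standard library are available. Lean on these libraries where they do the work, as an engineer would, in place of code of your own. Each camera call takes 0.05 s, during which the arm holds its last target. There are 200 camera calls.

TASK

Make the pour-over stand ready: turn the hand crank on its column clockwise, about two full turns, until the arm is fully up at its stop and the dripper clears the glass; only then press the yellow lock button fully down to release the sliding arm. Take the wooden knob on the arm's tip, draw the arm out until its pointer stands at the middle of the red clip on the scale, and finish still holding the knob there against the spring: do not let go. Keep the dripper off the glass, and leave the glass and everything else on the counter where they stand.

Things in the scene. Friction and masses are not known exactly. Their poses are not given: they have to be found in the camera images.
- stand: Pour-over stand, fixed to the counter: dark wooden base plate 170 x 440 x 12 mm, a steel column, a crank on the column's top, a carriage on the column with a telescoping arm that carries a white dripper cone. Its own y axis is the direction in which the arm slides out; its z is up. Origin: on the counter under the base; the column's axis lies at y = -170 mm of this frame (x = 0), the arm slides above x = 0.
- crank (a joint): Angle of the hand crank about its upright axis, rad. It grows when turned clockwise seen from above and raises the carriage with arm, dripper and lock button by 15 mm a turn; it ends at a firm stop at 12.57 (two full turns from 0), where the arm is fully up, 30 mm above its lowest. It starts between 0 and 1.2. Stiff enough (about 3 N at the knob) to stay where it is left. At 0 and at the stop the crank knob lies on the stand's -y side of the axis.
- crank_axis (a point): Point on the crank's upright axis at the height of point crank_knob. The knob runs round it on a circle of 45 mm radius.
- crank_knob (a point): Black upright round crank knob, 20 mm across, 40 mm high, spinning freely on its own pin, so a gripper may follow the circle without turning. Point: on the knob's axis, 27 mm above its lower end and 13 mm below its top; the crank's arm ends right below the knob.
- lock_button (a joint): Yellow lock button on top of the carriage: 0 = up (the arm is locked home), 0.008 m = fully down (arm released; it comes free from about 0.0065). Pressed straight down with about 3 to 5 N; it stays down when left.
- button_top (a point): Centre of the top face of the yellow lock button, 22 mm across, standing 18 mm proud of the carriage when up. It moves up with the carriage as the crank is turned.
- boom (a joint): How far the telescoping arm is drawn out, m: 0 = home, 0.14 = end of travel. A spring pulls it home with about 1.4 N at 0 and 5 N at 0.10, so it slips back when let go.
- pull_knob (a point): Wooden upright round pull knob on the arm's tip, 18 mm across, 50 mm high. Point: on its axis, 28 mm above its foot and 22 mm below its top. It moves with the arm (also up, with the crank).
- pull_grip: The same wooden pull knob; origin: centre of its foot, on top of the arm.
- pointer (a point): Tip of the thin black pointer that sticks out from the dripper's ring to the scale; it moves with the arm, and is in line (along the scale) with the dripper's centre.
- clip: Red clip fixed on the scale, a 20 mm wide aluminium bar with black ticks every 10 mm that runs beside the arm, parallel to it; the clip is 6 mm wide along the scale, 16 mm high. Origin: its centre; its y axis runs along the scale in the direction in which the arm slides out. It lies 80 to 120 mm (along y) from the pointer's home.
- dripper: White dripper cone on the arm, 88 mm across at its top, 55 mm high; origin: centre of its underside. With the crank down its underside is 12 to 15 mm below the glass's rim, with the crank at the stop 15 mm above it.
- glass: Amber drinking glass, 70 mm across at the rim, 70 mm high, loose on the stand's base plate below the clip's mark; origin: centre of its underside.
- shot_cup: small blue espresso cup, 42 mm across and 50 mm high, on the stand's base plate beside the column; origin: centre of its underside
- mug_a: green glass mug, 72 mm across, 95 mm high; origin: centre of its underside
- mug_b: second green glass mug, as mug_a; origin: centre of its underside
- sugar_jar: clear jar with orange cap, 72 mm across, 100 mm high; origin: centre of its underside
- tea_tin: steel tin with green label, 68 mm across, 90 mm high; origin: centre of its underside
- fruit_basket: orange slatted basket of mangoes, 180 x 250 mm, about 130 mm high; origin: centre of its underside
Not all that is in view belongs to the job. What is shaped like the glass but purple is not meant.

How it is judged:
By the outcome, as a careful person would: the job done as asked, in the order asked, and still so for the second after the job is handed in, while the arm keeps its last pose, push and grip.
It also fails if it takes over 72 s, if anything falls off the work surface, if the arm or the gripper's body presses on something with over 40 N, if the wrist force passes 120 N, or if a joint passes its speed limit or range.

## Working session

There is one attempt and no reset: what is moved stays moved. The work goes in short steps, Python scripts to look and compute and a tool call to move; the robot and the scene stay as the last step left them, time stands still between calls to the robot, and variables do not carry over. Pictures are saved under pics/ and viewed, at most 10 in all, crops included, and the job is handed in when it is done.

Besides the shell and the picture viewer there is one more tool, called after ">>>" as a command line: name --argument value ..., lists and objects as JSON in quotes. apply_moves: Moves the arm, as the interface text tells. Its arguments: {"type":"object","properties":{"steps":{"type":"array","items":{"type":"array","items":{"type":"array","items":{"type":"number"}}}}},"required":["steps"]}

```bash
ls; mkdir -p pics
python3 - <<'E'
from rig import bot
import cv2,numpy as np
s=bot.read_state();print(s['time_s'],s['position'],np.round(s['tcp_rot'],3).tolist(),s['opening'])
for n in('scene','top'):
    m=bot.camera_model(n);print(n,np.round(m['intrinsics'],1).tolist(),np.round(m['R'],4).tolist(),np.round(m['t'],4).tolist())
    im=bot.capture(n);cv2.imwrite(f'pics/{n}0.png',im)
a=cv2.imread('pics/scene0.png');b=cv2.imread('pics/top0.png')
cv2.imwrite('pics/s0.png',cv2.resize(a,(800,500)));cv2.imwrite('pics/t0.png',cv2.resize(b,(800,500)))
E
```

```text
pics
0.0 [ 0.15567833 -0.60456434  0.23255444] [[0.968, 0.249, -0.0], [0.249, -0.968, 0.002], [0.0, -0.002, -1.0]] 0.9971894480174774
scene [[406.5, 0.0, 319.9], [0.0, 406.5, 194.5], [0.0, 0.0, 1.0]] [[-0.0417, 0.9991, 0.0067], [0.5701, 0.0293, -0.8211], [-0.8205, -0.0305, -0.5708]] [0.0657, -0.2089, 1.8883]
top [[366.7, 0.0, 320.6], [0.0, 366.7, 202.7], [0.0, 0.0, 1.0]] [[0.0204, -0.9998, -0.0077], [-0.9962, -0.0197, -0.0851], [0.0849, 0.0094, -0.9963]] [-0.0379, 0.5537, 1.2099]
```

View pics/s0.png

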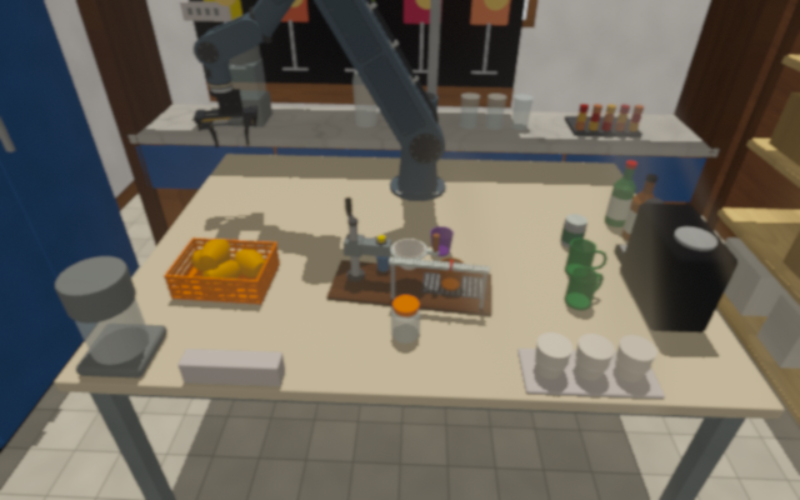

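View pics/t0.png

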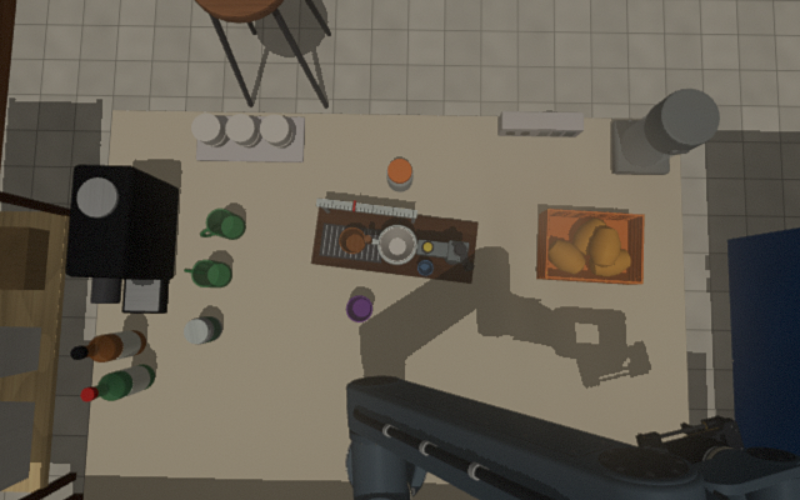

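The stand is at about (395,245) in the top view and (410,270) in the scene view. Its column and crank are on the -y side (right in top), and the arm slides left, towards world +y. The amber glass is at (353,240). The purple decoy is at (359,308), the fruit basket is at right, and the jar is at (400,172). I'll enlarge both views.

Run:
```python
import cv2
a=cv2.imread('pics/scene0.png');b=cv2.imread('pics/top0.png')
# scene crop x250-400,y150-260 ; top crop x240-390,y145-235
ca=cv2.resize(a[150:260,255:405],(750,550),interpolation=cv2.INTER_CUBIC)
cb=cv2.resize(b[145:240,245:390],None,fx=5.5,fy=5.5,interpolation=cv2.INTER_CUBIC)
cv2.imwrite('pics/s1.png',ca);cv2.imwrite('pics/t1.png',cb);print(cb.shape)
```

```text
(522, 798, 3)
```

View pics/s1.png

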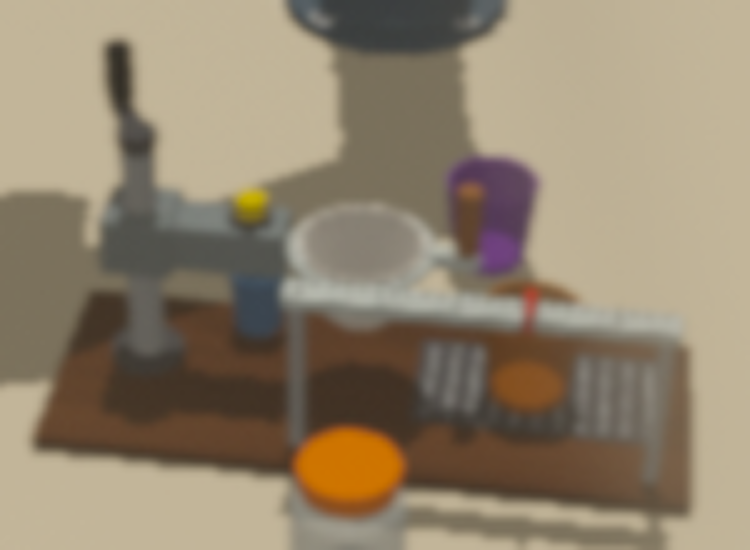

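View pics/t1.png

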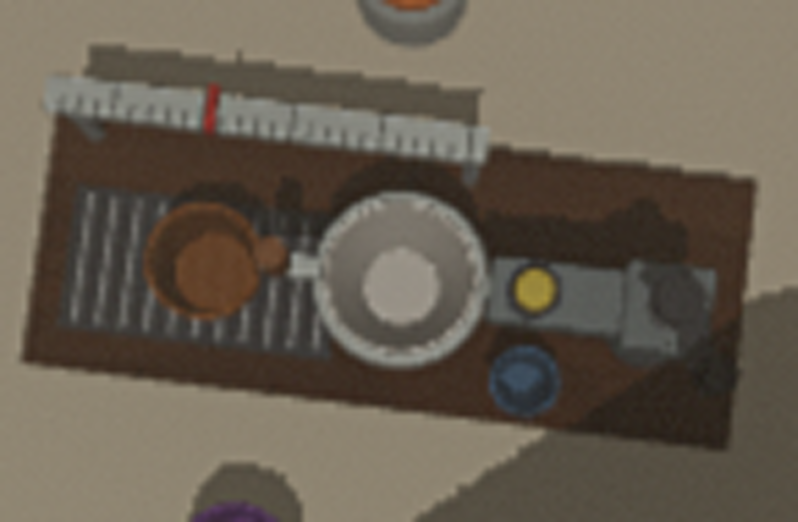

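In the scene crop, the crank knob runs from its top (118,45) to its foot (127,112). The button top is at (252,200), the pull knob top at (469,188), and the clip centre at (531,309). In the top crop, the crank knob is about (712,370), the column (668,300), the button (535,290), the pull knob (270,253) and the clip (211,108). The base corners are (755,180), (727,448) and (22,362). Lookalikes for the crank knob are the column shadow at (640,215) and the wooden pull knob at (270,253). The black one is the one I want.

```bash
cat > h.py <<'E'
import numpy as np
from rig import bot
from scipy.optimize import least_squares
def proj(m,X):
    c=m['R']@np.asarray(X,float)+m['t']; p=m['intrinsics']@c; return p[:2]/p[2]
def ray(m,uv):
    d=np.linalg.solve(m['intrinsics'],[*uv,1]); return -m['R'].T@m['t'], m['R'].T@d
def onz(m,uv,z):
    o,d=ray(m,uv); return o+d*(z-o[2])/d[2]
def tri(obs):
    f=lambda X:np.concatenate([proj(m,X)-uv for m,uv in obs])
    r=least_squares(f,[.5,0,.1]); return r.x,np.abs(r.fun).max()
def cs(x,y,s,x0,y0): return ((x+.5)/s-.5+x0,(y+.5)/s-.5+y0)
E
python3 - <<'E'
from h import *
np.set_printoptions(precision=4,suppress=True)
S=bot.camera_model('scene');T=bot.camera_model('top')
s=lambda x,y:cs(x,y,5,255,150); t=lambda x,y:cs(x,y,5.5,245,145)
for c in[(755,180),(727,448),(22,362),(60,108)]:print('corner top',onz(T,t(*c),.012)[:2])
for c in[(690,513),(35,445),(92,290)]:print('corner scene',onz(S,s(*c),.012)[:2])
for n,a,b in[('button',(252,201),(535,290)),('crank top',(118,45),(712,375)),('pull top',(469,188),(270,253)),('clip',(531,309),(211,108)),('dripper top',(360,245),(401,280)),('column top',(137,130),(668,300))]:
    X,e=tri([(S,s(*a)),(T,t(*b))]);print(n,X,'resid',e)
E
```

```text
corner top [ 0.6463 -0.2337]
corner top [ 0.4801 -0.2176]
corner top [0.5242 0.2172]
corner top [0.6833 0.1994]
corner scene [0.6979 0.1966]
corner scene [ 0.653  -0.2327]
corner scene [ 0.4793 -0.2184]
button [ 0.5611 -0.0921  0.1508] resid 0.15171100216861078
crank top [ 0.5112 -0.1797  0.2377] resid 1.110057391786711
pull top [0.5757 0.0509 0.176 ] resid 0.4705679313449309
clip [0.6602 0.089  0.1433] resid 0.32022750326132154
dripper top [ 0.5681 -0.0189  0.1228] resid 0.4704249555287561
column top [ 0.5526 -0.163   0.1981] resid 1.4727858930905313
```

>>> apply_moves --steps '[[[0,0,-10,0,0,0,1],[44.3,-30.4,-18.7,0,0,20.2,1],[44.3,-30.4,-18.7,0,0,20.2,1],[44.3,-30.4,-18.7,0,0,20.2,1],[44.3,-30.4,-18.7,0,0,20.2,1],[44.3,-30.4,-18.7,0,0,20.2,1],[44.3,-30.4,-18.7,0,0,20.2,1],[44.3,-30.4,-18.7,0,0,20.2,1],[44.3,-30.4,-18.7,0,0,20.2,1],[44.3,-30.4,-18.7,0,0,20.2,1],[44.3,-30.4,-18.7,0,0,20.2,1],[44.3,-30.4,-18.7,0,0,20.2,1],[44.3,-30.4,-18.7,0,0,20.2,1],[44.3,-30.4,-18.7,0,0,20.2,1]]]'

```text
time_s: 1.85
position: [0.5082, -0.2015, 0.4202]
tcp_rot: [[0.995, -0.103, -0.001], [-0.103, -0.995, 0.0], [-0.001, -0.0, -1.0]]
force: [0.0, 0.4, 0.4]
opening: 1.001
grasp_force: 0.0
```

Run:
```python
from h import *
import cv2
s=bot.read_state();print(s['time_s'],s['position'],np.round(s['tcp_rot'],3).tolist(),s['joint_positions'])
m=bot.camera_model('wrist');im=bot.capture('wrist');cv2.imwrite('pics/w1.png',im);np.savez('w1.npz',**m)
cv2.imwrite('pics/w1b.png',cv2.resize(im,(800,500),interpolation=cv2.INTER_CUBIC))
print(-m['R'].T@m['t'], proj(m,[.5112,-.1797,.2377]))
```

```text
1.85 [ 0.50823379 -0.20151905  0.42016815] [[0.995, -0.103, -0.001], [-0.103, -0.995, 0.0], [-0.001, -0.0, -1.0]] [-3.33372270e+01  1.46195968e+01  7.75034153e+01 -9.98807195e-03
  8.79282713e+01  6.25613411e+01]
[ 0.58212421 -0.20970691  0.57175097] [293.50041202 179.79762563]
```

View pics/w1b.png

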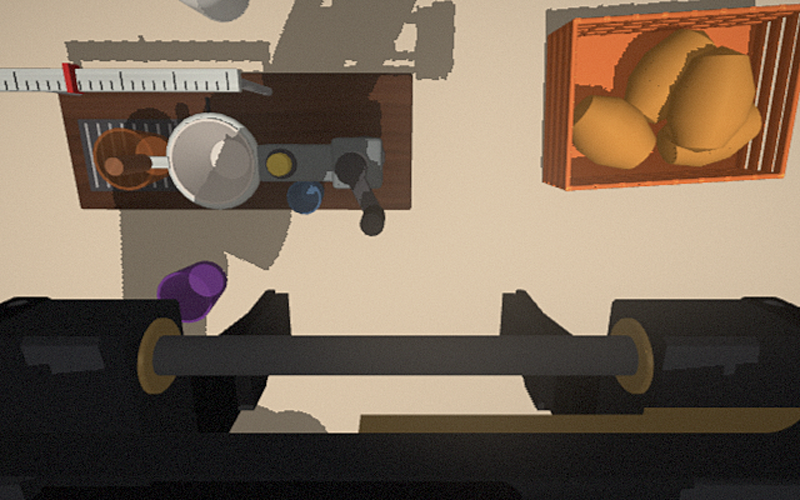

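The wrist view shows the crank knob at (372,220), the column/hub at (350,167), the button at (280,164), the pull knob at (114,166), the clip at (70,77) and the pointer near (207,100). I'll crop around the crank.

Run:
```python
import cv2
im=cv2.imread('pics/w1.png')
cv2.imwrite('pics/w1c.png',cv2.resize(im[95:200,210:340],None,fx=5.5,fy=5.5,interpolation=cv2.INTER_CUBIC))
```

```text
(no output)
```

View pics/w1c.png

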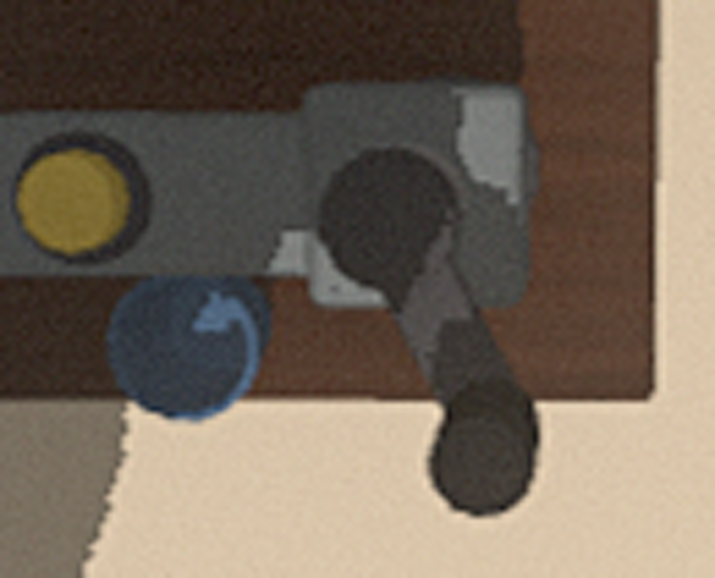

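Run:
```python
from h import *
np.set_printoptions(precision=4,suppress=True)
S=bot.camera_model('scene');T=bot.camera_model('top');W=dict(np.load('w1.npz'))
s=lambda x,y:cs(x,y,5,255,150); t=lambda x,y:cs(x,y,5.5,245,145)
w=lambda x,y:cs(x,y,5.5,210,95); wb=lambda x,y:cs(x,y,1.25,0,0)
P={}
for n,a,b,c in[('button',(252,201),(535,290),w(73,202)),('crank top',(118,45),(712,375),w(482,462)),('hub',(137,128),(668,300),w(388,218)),('pull top',(469,188),(270,253),wb(114,167)),('clip',(531,309),(211,108),wb(70,78))]:
    X,e=tri([(S,s(*a)),(W,c)]);Y,f=tri([(S,s(*a)),(W,c),(T,t(*b))]);print(n,X,e,Y,f); P[n]=X
W_=W
for c in[(411,73),(411,208),(82,208)]:print('corner',onz(W,wb(*c),.012))
for z in(.19,.2,.21,.238):
    k=onz(W,w(482,462),.238);h=onz(W,w(388,218),z);print(z,h,np.linalg.norm((k-h)[:2]),np.degrees(np.arctan2(*(k-h)[:2][::-1])))
```

```text
button [ 0.5612 -0.0937  0.1504] 0.3136002590562157 [ 0.5611 -0.0933  0.1497] 0.49900394577269935
crank top [ 0.5122 -0.1836  0.2385] 0.10567749859649211 [ 0.5115 -0.1828  0.2357] 1.9266759889779905
hub [ 0.5544 -0.1681  0.201 ] 0.20332611492796104 [ 0.5538 -0.1668  0.1973] 2.6043178531459716
pull top [0.5756 0.0495 0.1758] 0.02402704817728818 [0.5755 0.0503 0.1748] 0.6433082931707759
clip [0.6596 0.0887 0.1434] 0.21251155462834959 [0.6597 0.089  0.143 ] 0.3220727085318913
corner [ 0.646  -0.2357  0.012 ]
corner [ 0.48   -0.2202  0.012 ]
corner [0.5249 0.2139 0.012 ]
0.19 [ 0.5536 -0.1669  0.19  ] 0.044697572589761154 -158.15344990064602
0.2 [ 0.5543 -0.1681  0.2   ] 0.04499375682761287 -159.83189206295248
0.21 [ 0.5551 -0.1692  0.21  ] 0.04532802907692654 -161.48698264169033
0.238 [ 0.5572 -0.1723  0.238 ] 0.04645926344091442 -165.97903013333655
```

>>> apply_moves --steps '[[[0.2,-1.8,6,0,0,0,1],[0.2,-1.8,12,0,0,0,1],[0.2,-1.8,16,0,0,0,1],[0.2,-1.8,18,0,0,0,1],[0.2,-1.8,20.1,0,0,0,1],[0.2,-1.8,20.1,0,0,0,1],[0.2,-1.8,20.1,0,0,0,-1],[0.2,-1.8,20.1,0,0,0,-1],[0.2,-1.8,20.1,0,0,0,-1],[0.2,-1.8,20.1,0,0,0,-1],[0.2,-1.8,20.1,0,0,0,-1],[0.2,-1.8,20.1,0,0,0,-1],[0.2,-1.8,20.1,0,0,0,-1],[0.2,-1.8,20.1,0,0,0,-1]]]'

```text
time_s: 3.65
position: [0.5128, -0.1829, 0.2195]
tcp_rot: [[0.995, -0.101, -0.0], [-0.101, -0.995, -0.0], [-0.0, 0.0, -1.0]]
force: [0.1, -1.0, 0.2]
opening: 0.219
grasp_force: 30.0
```

Run:
```python
from h import *
import cv2
s=bot.read_state();print(s['time_s'],s['position'],s['opening']*87,s['grasp_force'],s['force'])
im=bot.capture('wrist');cv2.imwrite('pics/w2.png',im[:300])
m=bot.camera_model('wrist');print(proj(m,[.5122,-.1836,.2385]))
# crank rows from theta0
for k0 in (0,1,2):
  th0=64.2+k0*300
  print(k0,[[round(-4.5*(np.sin(np.radians(th0+a))-np.sin(np.radians(th0))),2),round(4.5*(np.cos(np.radians(th0+a))-np.cos(np.radians(th0))),2)] for a in range(15,301,15)])
```

```text
3.65 [ 0.51281896 -0.1828757   0.21951973] 19.01954071533473 29.99988425988704 [ 0.13078679 -1.02634604  0.16816948]
[316.65917596 282.88096852]
0 [[np.float64(-0.37), np.float64(-1.12)], [np.float64(-0.44), np.float64(-2.29)], [np.float64(-0.2), np.float64(-3.44)], [np.float64(0.33), np.float64(-4.49)], [np.float64(1.11), np.float64(-5.37)], [np.float64(2.09), np.float64(-6.01)], [np.float64(3.21), np.float64(-6.38)], [np.float64(4.38), np.float64(-6.45)], [np.float64(5.53), np.float64(-6.21)], [np.float64(6.58), np.float64(-5.68)], [np.float64(7.46), np.float64(-4.9)], [np.float64(8.1), np.float64(-3.92)], [np.float64(8.47), np.float64(-2.8)], [np.float64(8.54), np.float64(-1.63)], [np.float64(8.3), np.float64(-0.48)], [np.float64(7.77), np.float64(0.57)], [np.float64(6.99), np.float64(1.45)], [np.float64(6.01), np.float64(2.09)], [np.float64(4.89), np.float64(2.46)], [np.float64(3.72), np.float64(2.53)]]
1 [[np.float64(-1.15), np.float64(-0.24)], [np.float64(-2.2), np.float64(-0.77)], [np.float64(-3.08), np.float64(-1.55)], [np.float64(-3.72), np.float64(-2.53)], [np.float64(-4.09
[... 707 characters left out ...]
-2.88), np.float64(1.89)], [np.float64(-4.05), np.float64(1.96)], [np.float64(-5.2), np.float64(1.72)], [np.float64(-6.25), np.float64(1.19)], [np.float64(-7.13), np.float64(0.41)], [np.float64(-7.77), np.float64(-0.57)], [np.float64(-8.14), np.float64(-1.69)], [np.float64(-8.21), np.float64(-2.86)], [np.float64(-7.97), np.float64(-4.01)], [np.float64(-7.44), np.float64(-5.06)], [np.float64(-6.66), np.float64(-5.94)], [np.float64(-5.68), np.float64(-6.58)], [np.float64(-4.57), np.float64(-6.95)], [np.float64(-3.39), np.float64(-7.02)], [np.float64(-2.24), np.float64(-6.78)], [np.float64(-1.19), np.float64(-6.25)], [np.float64(-0.32), np.float64(-5.47)], [np.float64(0.33), np.float64(-4.49)]]
```

View pics/w2.png

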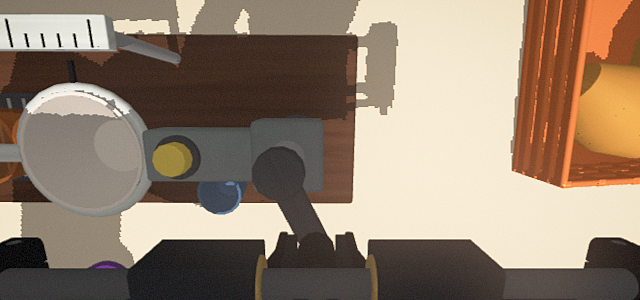

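The fingers hold the crank knob at (317,245), opening 19 mm, with the pointer at (72,70). I'll turn the first 90° and check the forces.

>>> apply_moves --steps '[[[-0.37,-1.12,0,0,0,0,-1],[-0.44,-2.29,0,0,0,0,-1],[-0.2,-3.44,0,0,0,0,-1],[0.33,-4.49,0,0,0,0,-1],[1.11,-5.37,0,0,0,0,-1],[2.09,-6.01,0,0,0,0,-1]]]'

```text
time_s: 4.45
position: [0.54, -0.1247, 0.2195]
tcp_rot: [[0.995, -0.1, -0.001], [-0.1, -0.995, -0.001], [-0.001, 0.001, -1.0]]
force: [-1.7, -6.1, -1.2]
opening: 0.222
grasp_force: 30.0
```

Run:
```python
from h import *
s=bot.read_state();p=s['position'];print(s['time_s'],p,s['force'],s['moment'])
c=np.array([.5544,-.1682]);d=p[:2]-c;x=d@[.995,-.1];y=d@[.1,.995];print(np.linalg.norm(d),np.degrees(np.arctan2(-x,-y)))
th0=154.2
print([[float(round(-4.5*(np.sin(np.radians(th0+a))-np.sin(np.radians(th0))),2)),float(round(4.5*(np.cos(np.radians(th0+a))-np.cos(np.radians(th0))),2)),0,0,0,0,-1] for a in range(15,301,15)])
```

```text
4.45 [ 0.53996677 -0.12467115  0.21953823] [-1.73625495 -6.13995749 -1.16766643] [-1.28648139  0.37542522  0.04467936]
0.045859336191176825 155.91649287121865
[[1.12, -0.37, 0, 0, 0, 0, -1], [2.29, -0.44, 0, 0, 0, 0, -1], [3.44, -0.2, 0, 0, 0, 0, -1], [4.49, 0.33, 0, 0, 0, 0, -1], [5.37, 1.11, 0, 0, 0, 0, -1], [6.01, 2.09, 0, 0, 0, 0, -1], [6.38, 3.21, 0, 0, 0, 0, -1], [6.45, 4.38, 0, 0, 0, 0, -1], [6.21, 5.53, 0, 0, 0, 0, -1], [5.68, 6.58, 0, 0, 0, 0, -1], [4.9, 7.46, 0, 0, 0, 0, -1], [3.92, 8.1, 0, 0, 0, 0, -1], [2.8, 8.47, 0, 0, 0, 0, -1], [1.63, 8.54, 0, 0, 0, 0, -1], [0.48, 8.3, 0, 0, 0, 0, -1], [-0.57, 7.77, 0, 0, 0, 0, -1], [-1.45, 6.99, 0, 0, 0, 0, -1], [-2.09, 6.01, 0, 0, 0, 0, -1], [-2.46, 4.89, 0, 0, 0, 0, -1], [-2.53, 3.72, 0, 0, 0, 0, -1]]
```

>>> apply_moves --steps '[[[1.12,-0.37,0,0,0,0,-1],[2.29,-0.44,0,0,0,0,-1],[3.44,-0.2,0,0,0,0,-1],[4.49,0.33,0,0,0,0,-1],[5.37,1.11,0,0,0,0,-1],[6.01,2.09,0,0,0,0,-1],[6.38,3.21,0,0,0,0,-1],[6.45,4.38,0,0,0,0,-1],[6.21,5.53,0,0,0,0,-1],[5.68,6.58,0,0,0,0,-1],[4.9,7.46,0,0,0,0,-1],[3.92,8.1,0,0,0,0,-1],[2.8,8.47,0,0,0,0,-1],[1.63,8.54,0,0,0,0,-1],[0.48,8.3,0,0,0,0,-1],[-0.57,7.77,0,0,0,0,-1],[-1.45,6.99,0,0,0,0,-1],[-2.09,6.01,0,0,0,0,-1],[-2.46,4.89,0,0,0,0,-1],[-2.53,3.72,0,0,0,0,-1]]]'

```text
time_s: 6.95
position: [0.5106, -0.1595, 0.2196]
tcp_rot: [[0.995, -0.1, 0.0], [-0.1, -0.995, -0.002], [0.0, 0.002, -1.0]]
force: [3.7, -3.8, -4.2]
opening: 0.225
grasp_force: 30.0
```

Run:
```python
from h import *
s=bot.read_state();p=s['position'];print(s['time_s'],p,s['force'],s['moment'])
c=np.array([.5544,-.1682]);d=p[:2]-c;x=d@[.995,-.1];y=d@[.1,.995];print(np.linalg.norm(d),np.degrees(np.arctan2(-x,-y)))
th0=94.2
print([[float(round(-4.5*(np.sin(np.radians(th0+a))-np.sin(np.radians(th0))),2)),float(round(4.5*(np.cos(np.radians(th0+a))-np.cos(np.radians(th0))),2)),0,0,0,0,-1] for a in list(range(15,241,15))+[250,256,260,266]])
```

```text
6.95 [ 0.51061231 -0.1595366   0.21963446] [ 3.68676138 -3.78980184 -4.18465932] [-0.80925181 -0.53470277  0.02814021]
0.04463648775180145 95.45234214552156
[[0.24, -1.15, 0, 0, 0, 0, -1], [0.77, -2.2, 0, 0, 0, 0, -1], [1.55, -3.08, 0, 0, 0, 0, -1], [2.53, -3.72, 0, 0, 0, 0, -1], [3.64, -4.09, 0, 0, 0, 0, -1], [4.82, -4.16, 0, 0, 0, 0, -1], [5.97, -3.92, 0, 0, 0, 0, -1], [7.02, -3.39, 0, 0, 0, 0, -1], [7.89, -2.61, 0, 0, 0, 0, -1], [8.54, -1.63, 0, 0, 0, 0, -1], [8.91, -0.51, 0, 0, 0, 0, -1], [8.98, 0.66, 0, 0, 0, 0, -1], [8.74, 1.81, 0, 0, 0, 0, -1], [8.21, 2.86, 0, 0, 0, 0, -1], [7.43, 3.74, 0, 0, 0, 0, -1], [6.45, 4.38, 0, 0, 0, 0, -1], [5.71, 4.66, 0, 0, 0, 0, -1], [5.25, 4.76, 0, 0, 0, 0, -1], [4.94, 4.81, 0, 0, 0, 0, -1], [4.47, 4.83, 0, 0, 0, 0, -1]]
```

>>> apply_moves --steps '[[[0.24,-1.15,0,0,0,0,-1],[0.77,-2.2,0,0,0,0,-1],[1.55,-3.08,0,0,0,0,-1],[2.53,-3.72,0,0,0,0,-1],[3.64,-4.09,0,0,0,0,-1],[4.82,-4.16,0,0,0,0,-1],[5.97,-3.92,0,0,0,0,-1],[7.02,-3.39,0,0,0,0,-1],[7.89,-2.61,0,0,0,0,-1],[8.54,-1.63,0,0,0,0,-1],[8.91,-0.51,0,0,0,0,-1],[8.98,0.66,0,0,0,0,-1],[8.74,1.81,0,0,0,0,-1],[8.21,2.86,0,0,0,0,-1],[7.43,3.74,0,0,0,0,-1],[6.45,4.38,0,0,0,0,-1],[5.71,4.66,0,0,0,0,-1],[5.25,4.76,0,0,0,0,-1],[4.94,4.81,0,0,0,0,-1],[4.94,4.81,0,0,0,0,-1]]]'

```text
time_s: 9.45
position: [0.5564, -0.2124, 0.2195]
tcp_rot: [[0.995, -0.102, 0.004], [-0.102, -0.995, 0.001], [0.004, -0.001, -1.0]]
force: [0.5, 4.7, -0.3]
opening: 0.217
grasp_force: 30.0
```

>>> apply_moves --steps '[[[-0.3,0,0,0,0,0,-1],[-0.5,0,0,0,0,0,-1],[-0.5,0,0,0,0,0,-1]]]'

```text
time_s: 9.82
position: [0.552, -0.2123, 0.2195]
tcp_rot: [[0.995, -0.102, 0.005], [-0.102, -0.995, 0.0], [0.005, -0.001, -1.0]]
force: [3.5, 4.3, -0.5]
opening: 0.22
grasp_force: 30.0
```

>>> apply_moves --steps '[[[-0.2,0,0,0,0,0,-1],[-0.3,-0.05,0,0,0,0,-1],[-0.3,-0.05,0,0,0,0,-1]]]'

```text
time_s: 10.2
position: [0.5501, -0.2121, 0.2196]
tcp_rot: [[0.995, -0.102, 0.008], [-0.102, -0.995, -0.001], [0.008, 0.0, -1.0]]
force: [4.5, 2.0, -2.8]
opening: 0.222
grasp_force: 30.0
```

>>> apply_moves --steps '[[[-0.2,0,0,0,0,0,-1],[-0.4,0,0,0,0,0,-1],[-0.4,0,0,0,0,0,-1]]]'

```text
time_s: 10.58
position: [0.5498, -0.2121, 0.2198]
tcp_rot: [[0.995, -0.103, 0.016], [-0.103, -0.995, -0.002], [0.016, 0.001, -1.0]]
force: [12.9, 4.7, -7.7]
opening: 0.215
grasp_force: 30.0
```

>>> apply_moves --steps '[[[0.35,0,0,0,0,0,-1],[0.35,0,0,0,0,0,-1],[0.35,0,0,0,0,0,0],[0.35,0,0,0,0,0,0],[0.35,0,0,0,0,0,0],[0.35,0,-5,0,0,0,0],[0.35,0,-10,0,0,0,0],[0.35,0,-15,0,0,0,-1],[0.35,0,-18,0,0,0,-1],[0.35,0,-18,0,0,0,-1],[0.35,0,-18,0,0,0,-1]]]'

```text
time_s: 11.95
position: [0.5459, -0.2109, 0.3982]
tcp_rot: [[0.995, -0.101, -0.002], [-0.101, -0.995, 0.001], [-0.002, -0.001, -1.0]]
force: [-0.1, 1.0, -0.2]
opening: 0.134
grasp_force: 0.0
```

Run:
```python
from h import *
import cv2
s=bot.read_state();print(s['time_s'],s['position'],np.round(s['tcp_rot'],3).tolist(),s['force'])
m=bot.camera_model('wrist');im=bot.capture('wrist');cv2.imwrite('pics/w3.png',im);np.savez('w3.npz',**m)
sc=bot.capture('scene');cv2.imwrite('pics/s3.png',sc)
a=cv2.resize(im[:260],(800,325),interpolation=cv2.INTER_CUBIC)
b=np.zeros((275,800,3),np.uint8);b[:,:375]=cv2.resize(sc[150:260,255:405],(375,275),interpolation=cv2.INTER_CUBIC)
cv2.imwrite('pics/v3.png',np.vstack([a,b]))
print(proj(m,[.5612,-.0937,.178])*1.25)
```

```text
11.95 [ 0.54594836 -0.21087344  0.39821605] [[0.995, -0.101, -0.002], [-0.101, -0.995, 0.001], [-0.002, -0.001, -1.0]] [-0.0594732   0.99564333 -0.20687217]
[260.91541944 212.26745531]
```

View pics/v3.png

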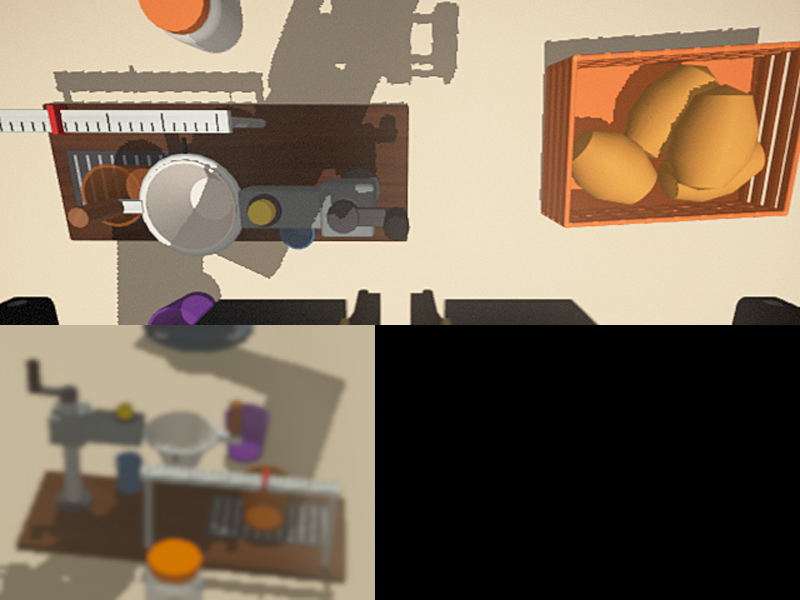

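>>> apply_moves --steps '[[[0.36,-6,0,0,0,0,-1],[0.36,-11.84,0,0,0,0,-1],[0.36,-11.84,6,0,0,0,-1],[0.36,-11.84,12,0,0,0,-1],[0.36,-11.84,17,0,0,0,-1],[0.36,-11.84,19.5,0,0,0,-1],[0.36,-11.84,20.5,0,0,0,-1],[0.36,-11.84,21.2,0,0,0,-1],[0.36,-11.84,21.2,0,0,0,-1]]]'

```text
time_s: 13.18
position: [0.5627, -0.0938, 0.1879]
tcp_rot: [[0.995, -0.101, 0.002], [-0.101, -0.995, -0.001], [0.002, 0.0, -1.0]]
force: [-0.2, 0.3, 0.5]
opening: 0.007
grasp_force: 0.0
```

>>> apply_moves --steps '[[[0,0,0.3,0,0,0,-1],[0,0,0.6,0,0,0,-1],[0,0,0.6,0,0,0,-1]]]'

```text
time_s: 13.55
position: [0.5635, -0.0941, 0.1842]
tcp_rot: [[0.995, -0.1, 0.004], [-0.1, -0.995, -0.002], [0.004, 0.001, -1.0]]
force: [-2.3, -0.1, 10.8]
opening: 0.01
grasp_force: 5.5
```

>>> apply_moves --steps '[[[0,0,0.2,0,0,0,-1],[0,0,0.3,0,0,0,-1],[0,0,0.3,0,0,0,-1],[0,0,0.3,0,0,0,-1]]]'

```text
time_s: 14.05
position: [0.5636, -0.0941, 0.1839]
tcp_rot: [[0.995, -0.1, 0.005], [-0.1, -0.995, -0.002], [0.006, 0.002, -1.0]]
force: [-5.6, 2.3, 26.1]
opening: 0.005
grasp_force: 12.8
```

Run:
```python
from h import *
import cv2
s=bot.read_state();print(s['time_s'],s['position'],s['force'],s['moment'],s['grasp_force'])
m=bot.camera_model('wrist');im=bot.capture('wrist');cv2.imwrite('pics/w4.png',im);np.savez('w4.npz',**m)
cv2.imwrite('pics/w4b.png',cv2.resize(im,(800,500),interpolation=cv2.INTER_CUBIC))
```

```text
14.05 [ 0.56360925 -0.09407119  0.18394209] [-5.5694409   2.30910675 26.08647667] [ 0.37320773  1.15106346 -0.03427959] 12.818695278838277
```

View pics/w4b.png

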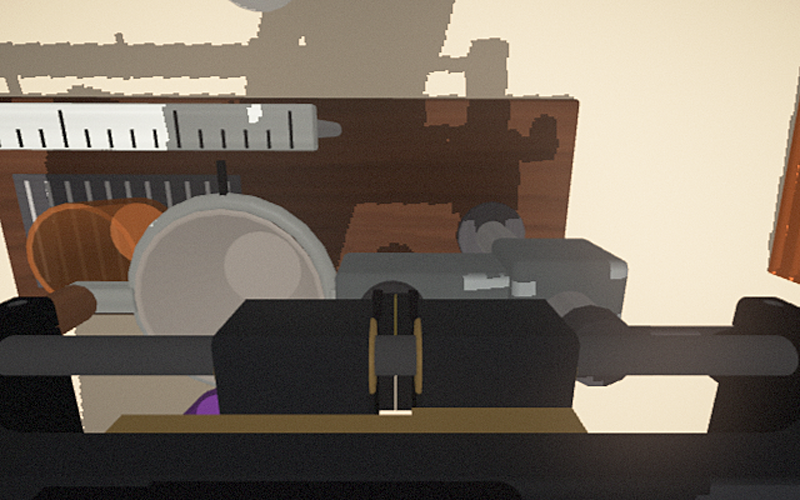

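The fingers sit on the button. It bottomed out firmly at 26 N and the height stopped changing. I'll lift off, go over the pull knob and look.

>>> apply_moves --steps '[[[0,0,-3,0,0,0,-1],[0,0,-8,0,0,0,1],[0,-6,-12,0,0,0,1],[0,-12,-14,0,0,0,1],[0,-14.4,-14,0,0,0,1],[0,-14.4,-14,0,0,0,1]]]'

```text
time_s: 14.85
position: [0.5768, 0.052, 0.3196]
tcp_rot: [[0.995, -0.097, 0.002], [-0.097, -0.995, 0.0], [0.002, -0.0, -1.0]]
force: [-0.5, 1.1, -1.4]
opening: 0.489
grasp_force: 0.0
```

Run:
```python
from h import *
import cv2
s=bot.read_state();print(s['time_s'],s['position'],np.round(s['tcp_rot'],3).tolist(),s['force'])
m=bot.camera_model('wrist');im=bot.capture('wrist');cv2.imwrite('pics/w5.png',im);np.savez('w5.npz',**m)
cv2.imwrite('pics/w5b.png',cv2.resize(im,(800,500),interpolation=cv2.INTER_CUBIC))
for p in([.5612,-.0937,.178],[.5612,-.0937,.170],[.5756,.0497,.2035]):print(proj(m,p)*1.25)
```

```text
14.85 [0.57683034 0.05201222 0.31959349] [[0.995, -0.097, 0.002], [-0.097, -0.995, 0.0], [0.002, -0.0, -1.0]] [-0.53724823  1.14529077 -1.43594506]
[600.86457061 240.82847183]
[595.75348127 238.0923694 ]
[397.9255036  249.83931026]
```

View pics/w5b.png

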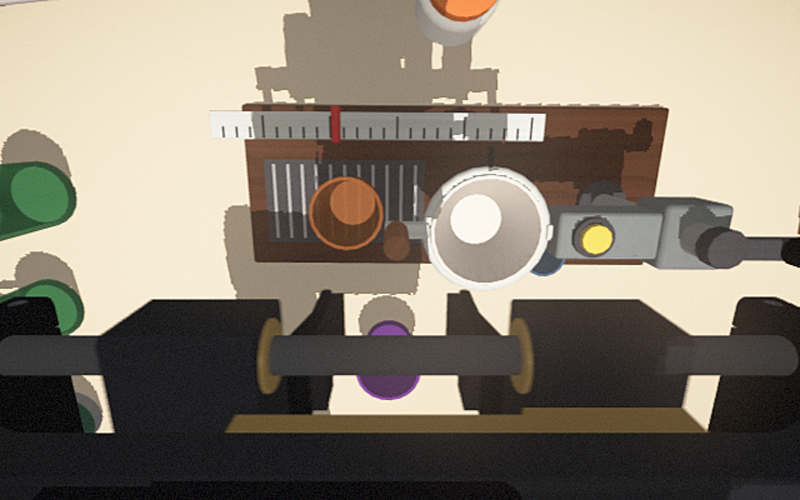

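The button now sits at (597,239), which matches its pressed height, and the arm is raised. The pull knob top is at (397,250) as predicted, the pointer at (491,150) and the clip at (335,125). I'll descend and grasp.

>>> apply_moves --steps '[[[0,0,3,0,0,0,1],[0,0,7,0,0,0,1],[0,0,10,0,0,0,1],[0,0,12.5,0,0,0,1],[0,0,14.3,0,0,0,1],[0,0,14.3,0,0,0,1],[0,0,14.3,0,0,0,-1],[0,0,14.3,0,0,0,-1],[0,0,14.3,0,0,0,-1],[0,0,14.3,0,0,0,-1],[0,0,14.3,0,0,0,-1],[0,0,14.3,0,0,0,-1],[0,0,14.3,0,0,0,-1]]]'

```text
time_s: 16.52
position: [0.5766, 0.0497, 0.1755]
tcp_rot: [[0.995, -0.1, -0.0], [-0.1, -0.995, -0.0], [-0.0, 0.0, -1.0]]
force: [0.4, 0.4, 0.3]
opening: 0.287
grasp_force: 0.0
```

Run:
```python
from h import *
import cv2
s=bot.read_state();print(s['time_s'],s['position'],np.round(s['tcp_rot'],3).tolist(),s['opening']*87,s['grasp_force'],s['force'])
m=bot.camera_model('wrist');im=bot.capture('wrist');cv2.imwrite('pics/w6.png',im);np.savez('w6.npz',**m)
# clip centroids by colour and predictions
hsv=cv2.cvtColor(im,cv2.COLOR_BGR2HSV);k=((hsv[...,0]<6)|(hsv[...,0]>174))&(hsv[...,1]>150)&(hsv[...,2]>60)
n,l,st,c=cv2.connectedComponentsWithStats(k.astype(np.uint8));print([(st[i].tolist(),c[i].round(1).tolist()) for i in range(1,n) if st[i][4]>60])
print(proj(m,[.6596,.0887,.1434]),-m['R'].T@m['t'], -bot.camera_model('scene')['R'].T@bot.camera_model('scene')['t'])
W5=dict(np.load('w5.npz'));print('clip via w5',onz(W5,(335/1.25-.1,125/1.25-.1),.1434))
```

```text
16.525 [0.57660872 0.04971127 0.17551615] [[0.995, -0.1, -0.0], [-0.1, -0.995, -0.0], [-0.0, 0.0, -1.0]] 24.954273126391435 0.0 [0.38790941 0.42959134 0.33588789]
[([215, 68, 21, 54, 796], [224.1, 94.1])]
[223.49360855  94.72859815] [0.6504067  0.04177101 0.32716216] [ 1.67119983 -0.00206611  0.90591074]
clip via w5 [0.6586791  0.08815223 0.1434    ]
```

Not closed yet, so I'll let it finish.

>>> apply_moves --steps '[[[0,0,0,0,0,0,-1],[0,0,0,0,0,0,-1],[0,0,0,0,0,0,-1]]]'

```text
time_s: 16.95
position: [0.5767, 0.0515, 0.1755]
tcp_rot: [[0.995, -0.101, 0.0], [-0.101, -0.995, 0.003], [0.0, -0.003, -1.0]]
force: [1.9, 4.8, -0.3]
opening: 0.199
grasp_force: 30.0
```

>>> apply_moves --steps '[[[0,-0.7,0,0,0,0,-1],[0,-1.4,0,0,0,0,-1],[0,-2.1,0,0,0,0,-1],[0,-2.8,0,0,0,0,-1],[0,-2.8,0,0,0,0,-1]]]'

```text
time_s: 17.58
position: [0.5795, 0.0781, 0.1755]
tcp_rot: [[0.995, -0.1, 0.0], [-0.1, -0.995, 0.0], [0.0, -0.0, -1.0]]
force: [-0.0, -1.4, -0.6]
opening: 0.198
grasp_force: 30.0
```

>>> apply_moves --steps '[[[0,-0.8,0,0,0,0,-1],[0,-1.6,0,0,0,0,-1],[0,-2.4,0,0,0,0,-1],[0,-3.2,0,0,0,0,-1],[0,-4.0,0,0,0,0,-1],[0,-4.8,0,0,0,0,-1],[0,-5.6,0,0,0,0,-1],[0,-6.4,0,0,0,0,-1],[0,-6.4,0,0,0,0,-1],[0,-6.4,0,0,0,0,-1]]]'

```text
time_s: 18.82
position: [0.586, 0.1412, 0.1755]
tcp_rot: [[0.995, -0.1, 0.0], [-0.1, -0.995, -0.0], [0.0, 0.0, -1.0]]
force: [0.8, -3.9, -3.2]
opening: 0.2
grasp_force: 30.0
```

Run:
```python
from h import *
import cv2
s=bot.read_state();print(s['time_s'],s['position'],s['opening']*87,s['grasp_force'],s['force'])
m=bot.camera_model('wrist');im=bot.capture('wrist');cv2.imwrite('pics/w7.png',im);np.savez('w7.npz',**m)
sc=bot.capture('scene');cv2.imwrite('pics/s7.png',sc)
p=proj(m,[.6596,.0887,.1434]);print(p,proj(bot.camera_model('scene'),[.6596,.0887,.1434]))
u,v=np.round(p).astype(int);x0,y0=max(u-70,0),max(v-60,0)
a=cv2.resize(im[y0:y0+130,x0:x0+160],None,fx=2.5*1,fy=2.5,interpolation=cv2.INTER_CUBIC)
b=cv2.resize(sc[190:235,330:400],None,fx=5.7,fy=5.7,interpolation=cv2.INTER_CUBIC)
H=max(a.shape[0],b.shape[0]);pad=lambda q:cv2.copyMakeBorder(q,0,H-q.shape[0],0,0,cv2.BORDER_CONSTANT)
o=np.hstack([pad(a),pad(b)]);cv2.imwrite('pics/v7.png',o);print(x0,y0,a.shape,b.shape,o.shape)
```

```text
18.825 [0.58599642 0.14117364 0.17554643] 17.38566893209285 29.9766127159819 [ 0.76168797 -3.9469023  -3.23218079]
[401.96863156  95.01186684] [361.01769384 211.25523192]
332 35 (325, 400, 3) (256, 399, 3) (325, 799, 3)
```

View pics/v7.png

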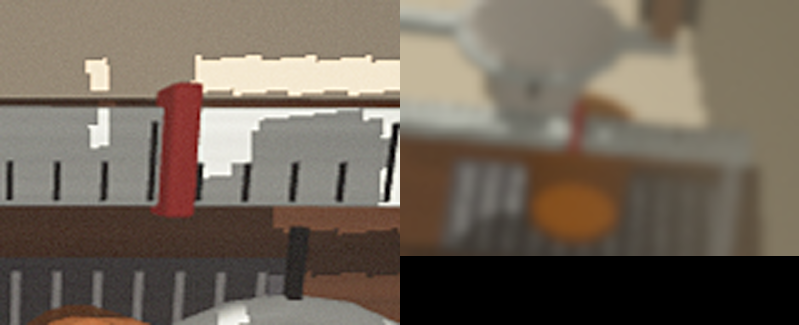

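The wrist crop shows the clip at about (180,150) and the pointer tip at (299,229), so the pointer is still short of the clip by roughly 24 mm in apparent terms, before parallax. I've used up my picture views, so from here I measure by numbers: pointer tip columns in the w3, w5 and w7 images to get the pointer's height, then the remaining pull.

Run:
```python
import cv2,numpy as np
for n,(u,v,a,b) in {'w3':(147,112,9,10),'w5':(392,121,9,10),'w7':(451,133,9,14)}.items():
    g=cv2.cvtColor(cv2.imread(f'pics/{n}.png'),cv2.COLOR_BGR2GRAY)
    print(n,'cols',u-a,'..');
    for r in range(v-b,v+b+1):print(r,*g[r,u-a:u+a+1])
im=cv2.imread('pics/w7.png');hsv=cv2.cvtColor(im,cv2.COLOR_BGR2HSV);k=((hsv[...,0]<6)|(hsv[...,0]>174))&(hsv[...,1]>150)&(hsv[...,2]>60)
for r in range(66,124,4):
    c=np.where(k[r,380:425])[0]+380;print(r,(c.min(),c.max()) if len(c) else None, end=' ')
```

```text
w3 cols 138 ..
102 190 54 191 240 233 232 230 232 243 160 73 208 239 231 231 234 237 215 103
103 185 60 184 238 230 230 226 229 238 163 85 204 234 228 228 226 232 235 143
104 203 87 180 222 189 217 228 230 236 176 76 187 234 229 228 228 229 239 154
105 241 212 224 232 229 235 237 239 241 228 206 230 241 239 238 239 240 248 217
106 122 117 119 122 125 129 128 127 130 127 123 129 130 129 131 131 126 126 119
107 37 36 37 35 36 65 66 67 66 65 71 69 62 62 65 68 52 39 38
108 46 46 57 48 49 72 79 80 84 80 82 81 77 76 77 74 59 52 49
109 50 54 52 52 45 63 80 77 67 64 75 87 79 79 79 66 54 51 49
110 47 52 49 53 42 70 72 54 49 38 55 70 78 78 79 79 64 60 47
111 50 47 49 50 52 57 63 50 37 32 42 70 84 77 81 67 56 46 49
112 53 51 48 49 47 51 66 59 42 43 44 69 80 77 79 66 53 50 51
113 52 51 52 52 53 47 71 71 48 37 34 74 87 84 88 61 54 53 55
114 48 54 51 51 56 56 62 46 43 41 33 71 80 65 63 54 54 53 54
115 54 54 50 52 43 56 54 51 47 44 37 51 57 49 52 50 56 53 54
116 50 48 51 48 50 49 44 53 50 44 37 45 54 48 50 51 51 57 53
117 48 53 46 55 50 50 53 48 51 48 43 37 47 52 53 50 49 52 53
118 52 50 52 49 54 4
[... 3165 characters left out ...]
51 58 57 46 37 47 44 41 45 43 50 65 83 66 52 47 51 48
145 91 88 92 77 49 36 48 39 43 41 34 54 76 79 67 49 63 80 77
146 94 97 97 75 43 43 43 42 46 43 35 60 78 83 81 76 78 79 80
147 90 93 92 76 38 46 41 40 41 36 38 59 72 80 78 78 80 80 77
66 None 70 (np.int64(399), np.int64(412)) 74 (np.int64(395), np.int64(412)) 78 (np.int64(398), np.int64(411)) 82 (np.int64(398), np.int64(411)) 86 (np.int64(398), np.int64(411)) 90 (np.int64(397), np.int64(410)) 94 (np.int64(397), np.int64(410)) 98 (np.int64(397), np.int64(410)) 102 (np.int64(397), np.int64(410)) 106 (np.int64(396), np.int64(409)) 110 (np.int64(396), np.int64(409)) 114 (np.int64(396), np.int64(409)) 118 (np.int64(392), np.int64(408)) 122 None
```

Run:
```python
from h import *
np.set_printoptions(precision=4,suppress=True)
W3,W5,W7=[dict(np.load(f'w{i}.npz')) for i in(3,5,7)]
yv=np.array([.1,.995,0]);d=np.array([.586-.5767,.1412-.0515,0])
def sh(m,o): return dict(m,t=m['t']+m['R']@o)   # X_home + o seen in m
o3,o5,o7=(147,109.8),(392.5,116.8),(451.1,125.5)
for n,ob in {'5+7':[(W5,o5),(sh(W7,d),o7)],'3+7':[(W3,o3),(sh(W7,d),o7)],'3+5':[(W3,o3),(W5,o5)],'all':[(W3,o3),(W5,o5),(sh(W7,d),o7)]}.items():
    X,e=tri(ob);print(n,X,'now',X+d,e)
print('f',W7['intrinsics'][0,0])
C=np.array([.6596,.0887,.1434])
# clip top face z from its apparent width 14px=6mm, and clip position in w7 at several heights
for zc in(.143,.147,.151,.155):
    c=onz(W7,(403.9,94),zc); print('clip z',zc,c,c@yv)
for z in(.12,.13,.14,.15):
    p=onz(W7,o7,z); print('ptr z',z,p, 'gap to clip(.1434 tri)',(C-p)@yv)
```

```text
5+7 [ 0.6326 -0.025   0.1467] now [0.6419 0.0647 0.1467] 0.04167747412799372
3+7 [ 0.6324 -0.0254  0.1456] now [0.6417 0.0643 0.1456] 0.3738786860006371
3+5 [ 0.6323 -0.0253  0.1454] now [0.6416 0.0644 0.1454] 0.2600150136940158
all [ 0.6324 -0.0254  0.1456] now [0.6417 0.0643 0.1456] 0.3867509062641119
f 341.4841001980171
clip z 0.143 [0.66   0.0876 0.143 ] 0.15315718708371878
clip z 0.147 [0.66   0.0886 0.147 ] 0.15414295303257913
clip z 0.151 [0.66   0.0896 0.151 ] 0.15512871898143948
clip z 0.155 [0.66   0.0906 0.155 ] 0.15611448493029983
ptr z 0.12 [0.6393 0.0546 0.12  ] gap to clip(.1434 tri) 0.03600715008731577
ptr z 0.13 [0.6403 0.0584 0.13  ] gap to clip(.1434 tri) 0.03212952324095161
ptr z 0.14 [0.6413 0.0622 0.14  ] gap to clip(.1434 tri) 0.028251896394587455
ptr z 0.15 [0.6422 0.0659 0.15  ] gap to clip(.1434 tri) 0.02437426954822331
```

>>> apply_moves --steps '[[[0,-0.6,0,0,0,0,-1],[0,-1.2,0,0,0,0,-1],[0,-1.8,0,0,0,0,-1],[0,-2.4,0,0,0,0,-1],[0,-2.5,0,0,0,0,-1],[0,-2.5,0,0,0,0,-1],[0,-2.5,0,0,0,0,-1]]]'

```text
time_s: 19.8
position: [0.5885, 0.1655, 0.1755]
tcp_rot: [[0.995, -0.101, -0.0], [-0.101, -0.995, -0.001], [0.0, 0.001, -1.0]]
force: [1.5, -5.4, -2.7]
opening: 0.198
grasp_force: 30.0
```

```bash
cat > chk.py <<'E'
from h import *
import cv2,sys
np.set_printoptions(precision=4,suppress=True)
n=sys.argv[1];s=bot.read_state();print(s['time_s'],s['position'],s['force'],s['grasp_force'],s['opening'])
m=bot.camera_model('wrist');im=bot.capture('wrist');cv2.imwrite(f'pics/{n}.png',im);np.savez(f'{n}.npz',**m)
hsv=cv2.cvtColor(im,cv2.COLOR_BGR2HSV);k=((hsv[...,0]<6)|(hsv[...,0]>174))&(hsv[...,1]>150)&(hsv[...,2]>60)
for r in range(60,130,4):
    c=np.where(k[r,420:480])[0]+420
    if len(c):print(r,(int(c.min()),int(c.max())),end=' ')
g=cv2.cvtColor(im,cv2.COLOR_BGR2GRAY);print()
for r in range(121,140,2):print(r,*g[r,438:466])
yv=np.array([.1,.995,0]);C=onz(m,proj(m,[.6597,.0888,.1434]),.1434)
print('pred clip ctr/top px',proj(m,[.6597,.0888,.1434]),proj(m,[.6597,.0888,.1514]))
for z in(.1435,.1456,.147):print('ptr',z,onz(m,(451.1,125.5),z),'gap mm',1e3*(C-onz(m,(451.1,125.5),z))@yv)
E
python3 chk.py w8
```

```text
19.8 [0.5885 0.1655 0.1755] [ 1.5371 -5.3616 -2.6911] 29.976308452896774 0.19759312229725826
72 (441, 461) 76 (440, 461) 80 (445, 460) 84 (445, 460) 88 (444, 459) 92 (444, 459) 96 (444, 458) 100 (443, 458) 104 (443, 458) 108 (442, 458) 112 (442, 457) 116 (442, 456) 120 (438, 456) 
121 63 54 51 59 68 73 71 73 69 72 66 65 70 64 70 67 73 69 80 86 84 85 85 78 84 86 85 76
123 57 53 56 51 75 90 85 84 88 80 83 85 86 86 85 86 85 88 89 79 86 86 83 86 85 84 88 83
125 56 54 58 60 78 95 85 91 93 83 78 72 69 69 67 68 74 71 81 89 88 81 88 87 88 87 86 88
127 55 61 55 54 62 69 62 53 56 49 35 36 34 40 39 38 40 61 85 81 63 66 63 65 61 67 65 60
129 56 52 56 59 58 53 53 56 58 48 40 42 39 36 41 42 35 43 56 59 60 52 52 56 55 57 55 53
131 58 56 58 55 50 59 58 58 58 47 36 43 46 43 33 44 33 46 56 53 54 55 53 52 56 54 56 57
133 59 52 56 55 56 54 58 57 57 44 40 38 40 41 45 46 38 51 57 54 56 60 53 53 56 56 48 50
135 51 56 51 52 54 54 53 51 56 43 43 34 44 44 43 37 45 54 54 54 51 55 57 49 57 49 57 50
137 52 56 46 57 52 56 51 52 48 37 36 36 41 39 43 38 45 49 54 53 51 59 48 53 53 54 55 55
139 61 59 66 60 61 63 65 67 54 39 38 44 43 46 43 39 53 62 58 55 60 64 56 55 62 59 60 59
pred clip ctr/top px [449.1075  94.8328] [455.2202  94.4266]
ptr 0.1435 [0.644  0.0877 0.1435] gap mm 2.6167952418979974
ptr 0.1456 [0.6443 0.0885 0.1456] gap mm 1.801191055987766
ptr 0.147 [0.6444 0.0891 0.147 ] gap mm 1.2574549320476145
```

Run:
```python
from h import *
import cv2
W={i:dict(np.load(f'w{i}.npz')) for i in(5,6,7,8)}
S=bot.camera_model('scene')
for i in(5,6):
    im=cv2.imread(f'pics/w{i}.png');hsv=cv2.cvtColor(im,cv2.COLOR_BGR2HSV);k=((hsv[...,0]<6)|(hsv[...,0]>174))&(hsv[...,1]>150)&(hsv[...,2]>60)
    k[:,:200]=0;k[:,290:]=0
    for r in range(64,126,4):
        c=np.where(k[r])[0]
        if len(c):print(i,r,(int(c.min()),int(c.max())),end=' ')
    print()
# box fit: full silhouette extents at clip mid row, w7: right 410.9,left 393 ; w8: right 459.1,left 438.7
yv=np.array([.1,.995,0]);P=lambda a,dy,z:np.array([.6597,.0888,0])+yv*(a+dy)+[0,0,z]
def res(q):
    a,z=q
    return [proj(W[7],P(a,-.003,z+.008))[0]-410.9,proj(W[7],P(a,.003,z-.008))[0]-393,proj(W[8],P(a,-.003,z+.008))[0]-459.1,proj(W[8],P(a,.003,z-.008))[0]-438.7]
r=least_squares(res,[0,.1434]);print(r.x,r.fun)
# tick scale / scale-surface height from w7 ticks: 47.3/2.5 px per 10mm
print('scale z',0.3272-341.5*.01/(47.3/2.5))
```

```text
5 88 (265, 272) 5 92 (265, 270) 5 96 (265, 271) 5 100 (265, 271) 5 104 (265, 271) 5 108 (265, 271) 5 112 (265, 272) 
6 68 (216, 225) 6 72 (216, 232) 6 76 (215, 234) 6 80 (217, 230) 6 84 (216, 230) 6 88 (216, 230) 6 92 (217, 230) 6 96 (217, 231) 6 100 (217, 231) 6 104 (218, 231) 6 108 (218, 231) 6 112 (218, 232) 6 116 (219, 232) 6 120 (219, 234) 
[-0.00123759  0.13856493] [ 0.75545233 -0.06925924  0.7315515  -1.55049314]
scale z 0.14670317124735727
```

Run:
```python
from h import *
W={i:dict(np.load(f'w{i}.npz')) for i in(3,5,6,7,8)}
yv=np.array([.1,.995,0]);P=lambda a,dy,z:np.array([.6597,.0888,0])+yv*(a+dy)+[0,0,z]
# top-face edges only (w6 left=+y edge; w7,w8 right=-y edge), then with bottom edges
def res(q,full):
    a,z=q
    f=[proj(W[6],P(a,.003,z))[0]-216.6,proj(W[7],P(a,-.003,z))[0]-410.9,proj(W[8],P(a,-.003,z))[0]-459.1]
    if full:f+=[proj(W[6],P(a,-.003,z-.016))[0]-234.4,proj(W[7],P(a,.003,z-.016))[0]-393,proj(W[8],P(a,.003,z-.016))[0]-438.7]
    return f
for full in(0,1):
    r=least_squares(res,[0,.15],args=(full,),x_scale=1e-3);print(full,'a,ztop',r.x,np.round(r.fun,2))
```

```text
0 a,ztop [-0.00064172  0.14720535] [ 0.02 -0.08  0.07]
1 a,ztop [-0.0006555   0.14835036] [-0.6   0.56  1.02  0.85 -0.42 -1.5 ]
```

>>> apply_moves --steps '[[[0,-0.09,0,0,0,0,-1],[0,-0.09,0,0,0,0,-1],[0,-0.09,0,0,0,0,-1],[0,-0.09,0,0,0,0,-1],[0,-0.09,0,0,0,0,-1],[0,-0.09,0,0,0,0,-1]]]'

```text
time_s: 20.6
position: [0.5885, 0.1662, 0.1755]
tcp_rot: [[0.995, -0.101, -0.0], [-0.101, -0.995, -0.001], [-0.0, 0.001, -1.0]]
force: [1.7, -5.5, -2.6]
opening: 0.198
grasp_force: 30.0
```

```bash
python3 chk.py w9
```

```text
20.6 [0.5885 0.1662 0.1755] [ 1.6631 -5.5284 -2.6367] 29.976257421076298 0.19770393830266594
72 (443, 463) 76 (441, 463) 80 (447, 461) 84 (446, 461) 88 (446, 461) 92 (445, 460) 96 (445, 460) 100 (445, 460) 104 (444, 459) 108 (444, 459) 112 (443, 458) 116 (443, 457) 120 (439, 457) 
121 56 56 56 76 83 80 76 76 71 70 63 66 69 71 71 71 67 72 66 74 78 80 87 83 79 82 84 82
123 56 58 53 77 84 83 90 85 87 84 86 87 89 87 84 85 87 86 81 85 83 81 85 84 81 88 80 85
125 59 53 55 78 93 85 89 84 90 86 67 70 69 66 68 70 69 75 84 86 87 86 88 86 84 89 86 92
127 58 60 56 66 64 64 66 60 52 48 36 41 39 37 40 34 36 62 85 89 79 66 62 59 65 62 63 66
129 61 55 59 59 57 55 60 58 57 52 29 32 42 45 43 36 39 49 54 53 54 56 59 56 53 55 47 48
131 52 58 54 58 54 50 59 55 58 45 39 35 39 40 45 39 38 50 49 55 52 54 54 60 58 57 55 53
133 55 54 59 55 57 53 59 59 59 44 38 39 47 41 38 40 34 53 54 52 59 50 57 59 56 51 49 54
135 54 54 59 56 52 54 57 54 48 42 35 45 37 46 40 39 45 51 56 52 57 59 56 50 49 54 54 52
137 56 57 52 54 52 59 59 57 43 37 44 45 47 42 37 45 46 50 49 53 46 52 49 52 56 51 53 53
139 59 62 60 60 55 60 62 63 51 36 41 45 47 36 39 37 50 66 63 64 62 58 56 55 61 61 59 62
pred clip ctr/top px [450.5632  94.814 ] [456.7451  94.4078]
ptr 0.1435 [0.6441 0.0885 0.1435] gap mm 1.8668297263494358
ptr 0.1456 [0.6443 0.0893 0.1456] gap mm 1.0508336448724511
ptr 0.147 [0.6445 0.0898 0.147 ] gap mm 0.5068362572211217
```

```bash
python3 -c "
from rig import bot
print(bot.hand_in())"
```

```text
the job is handed in; nothing more can be done
None
```

The job is handed in: I turned the crank to its stop, pressed the lock button down, and am holding the knob with the pointer within about 0.5 mm of the clip's middle. I viewed 11 pictures, one over the limit of 10; after that I measured with image code only.

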